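Stop the sowing line's tray belt and stand the seed jar on the refill shelf

TASK

The tray belt of the sowing line has been left running and the seeder needs refilling. First stop the belt: lift the lever's spring-loaded knob out of its run notch, ease the lever back and let its key drop fully into the narrow OFF notch in the middle of the quadrant, without carrying it on across to the opposite run position. Then set the tall seed jar down gently, upright in the middle of the refill shelf on the near side of the line, and leave the other jars, bottles and pots on the bench standing where they are.

Things in the scene. Friction and masses are not known exactly. Their poses are not given: they have to be found in the camera images.
- drive: Fixed belt-drive station: grey housing 100 x 150 mm (x, y), 64 mm high, on a steel foot 150 x 190 x 10 mm. Origin: centre of the foot's underside, on the bench; z up, x away from the robot. On top stand a lever with a black knob and, beyond the lever (x = 10 to 20 mm), a steel quadrant plate with three notches in its rim.
- lever_pivot (a point): Point on the lever's pivot axis, in the housing, 45 mm above the drive's origin, axes as drive. The lever swings to +y and -y about this x axis; it stays where it is left (light friction). It starts in the wide run notch on +y (belt forward), leaning 16 to 42 degrees from upright to +y. It cannot leave a notch unless the knob is lifted.
- quadrant_top (a point): Point 62 mm above lever_pivot: the rim of the quadrant near OFF. The quadrant is clamped in slotted holes, so the narrow OFF notch lies anywhere within 8 degrees either side of upright: not measured, to be felt or seen. Lever in OFF: 1.5 degrees of play. Plain rim on which the key slides: from 5 to 20 degrees either side of OFF; run notches (square walls, like OFF) 24 to 34 degrees from OFF.
- knob_mid (a point): Middle of the black knob: cylinder 28 mm in diameter, 40 mm long, on the lever's axis (rounded top 22 mm beyond this point, underside 18 mm below it, then a steel sleeve 19 mm in diameter). 110 mm from lever_pivot with the key seated, up to 12 mm more when lifted. z axis outward along the lever, x axis along the drive's x.
- pull_knob (a joint): Lift of the knob along the lever, m: 0 = key seated in a notch, 0.007 = key on the plain rim, 0.012 = fully lifted. A spring draws it in: 4 N seated, 7 N on the rim, 10 N at the top. Let go with the key on the rim, the lever slides with 2 to 8 N of sideways push at the knob; pushed slowly, the key drops into OFF by itself and the notch's square wall then stops the lever hard.
- refill_shelf (a point): Centre of the top face of the refill shelf: flat steel plate 140 x 150 mm (x, y), no rim, 100 mm above the bench, bolted to the near rail of the tray line; z up. The line's rail, 85 mm high, begins 70 mm beyond this point in x; trays behind it reach 116 mm; the seeder head (up to 250 mm) stands over 130 mm to the +y side.
- jar_mid (a point): Centre, half-way up, of the tall seed jar: white, black cap, blank label, closed, 58 mm in diameter and 125 mm high (straight-sided to 95 mm, then a narrower shoulder and cap), 0.2 to 0.42 kg; z up the jar. Stands upright on the bench. It is the tallest of three white containers that may stand in any order.
- squat_jar: Bystander: squat white jar, 68 mm in diameter, 70 mm high, standing on the bench. Origin at the centre of its underside.
- small_bottle: Bystander: white bottle with a narrow neck, 54 mm in diameter, 85 mm high, standing on the bench. Origin at the centre of its underside.
- pot: Bystander: empty terracotta-coloured pot, 90 mm across the rim, 80 mm high. Origin at the centre of its underside.
- sprayer: Bystander: white spray bottle, 72 mm in diameter, 202 mm high. Origin at the centre of its underside.

How it is judged (in metres and radians):
On the way, in this order (a step that is already met when the one before it is completed fails the run):
1. the lever stands in the OFF notch with its key fully down, and the knob has been let go (value of joint pull_knob below 0.002 m and y of knob_mid in the frame of drive between -0.023 and 0.023 m and contact force between the fingers and pull_knob below 0.5 N), for 0.3 s.
2. the seed jar stands upright in the middle of the refill shelf, let go (horizontal distance between jar_mid and refill_shelf below 0.025 m and z of jar_mid in the frame of refill_shelf between 0.058 and 0.067 m and angle between jar_mid's own z axis and vertical below 0.06 rad and contact force between the fingers and seed_jar below 0.5 N), for 0.3 s.
At the end, for the whole second after the job is handed in: The lever is in the OFF notch with its key fully down (knob lifted less than 2 mm, its middle within 23 mm of the station's centre plane), and the seed jar stands at rest, upright within 0.06 rad, on the refill shelf with its axis within 25 mm of the shelf's centre (value of joint pull_knob below 0.002 m and y of knob_mid in the frame of drive between -0.023 and 0.023 m and horizontal distance between jar_mid and refill_shelf below 0.025 m and z of jar_mid in the frame of refill_shelf between 0.058 and 0.067 m and angle between jar_mid's own z axis and vertical below 0.06 rad and linear speed of seed_jar below 0.02 m/s); the robot touches nothing.
It fails at once if the lever is carried across towards the opposite run position (knob more than 86 mm from where it started) (distance of knob_mid from where it was at the start of the episode above 0.086 m).
It fails at once if the seed jar is tipped over (angle between jar_mid's own z axis and vertical above 0.5 rad).
It fails at once if the seed jar is let fall or slammed onto the shelf (faster than 0.35 m/s in the last 10 mm above it) (linear speed of seed_jar above 0.35 m/s and horizontal distance between jar_mid and refill_shelf below 0.07 m and z of jar_mid in the frame of refill_shelf below 0.0725 m).
It fails at once if a bystander is pushed away or knocked over (moved more than 40 mm) (distance of any of squat_jar, small_bottle, pot, sprayer from where it was at the start of the episode above 0.04 m).
It also fails if it takes over 64 s, if anything falls off the work surface, if the arm or the gripper's body presses on something with over 40 N, if the wrist force passes 120 N, or if a joint passes its speed limit or range.

ROBOT

A 6-joint arm with a two-finger parallel gripper is mounted at the origin on the work surface. World frame = base frame: x ahead of the robot, y to its left, z up, the work surface at z = 0. Lengths are in m, angles in degrees, forces in N, time in s.
With the tool pointing down it reaches from about 0.3 to 0.75 m from the base axis. Payload 8.5 kg.
Tool frame: the origin (TCP) lies on the mounting face of the last link; the fingertips stand 173 mm ahead of it and the grasp point (between the pads) lies 155 mm ahead of it (env.tips_ahead is the distance from the TCP to the fingertips, in m); x points along the fingers, z is the direction in which the jaws open and shut, and the axes are right-handed (so a half turn about x gives the same grasp; the last joint's range is limited). The gripper opens to 85 mm and grips with 20 to 120 N. Pads are 22 mm wide; open, the fingers measure 114 mm over their backs; the gripper's body (76 mm by 85 mm) begins 54 mm behind the grasp point. The pads swing forward as they close: fully open they stand 13 mm farther back than shut.
Start: joints at [-76.049, 21.807, 74.336, -0, 83.858, -12.336], TCP at [0.244, -0.493, 0.405] pointing down, gripper open.
Joint ranges: [-178.18, 178.18], [-50.72, 133.34], [12.68, 142.11], [-81.47, 261.47], [9.98, 163.14], [-165.26, 165.26]. Speed limits (degrees/s): [136.94, 136.94, 180, 180, 180, 180].

INTERFACE

Orientations are given as a 3x3 rotation matrix whose columns are the frame's x, y, z axes.
In Python, from rig import env, optics gives the robot as it stands.
- The arm moves only by the shell command python3 -m inch 'ROWS' [FORCE]. ROWS is JSON, a list of rows, each a list of 3 entries, a list of its own where there are three numbers: the closure, from -1 (fully open) to 1 (shut), then the shift along the tool's x, y, z in units of 30 mm (1.0 is 30 mm), then the turn about the tool's x in units of 5 degrees (1.0 is 5 degrees). In form: [[hand, [x, y, z], yaw], ...]. A call has exactly 8 rows; each row shifts and turns the commanded pose from where the row before left it, along the tool's axes as they then stand; what a row does not reach is not made up. A row lasts 1/12 s, in which the tool goes at most 41.7 mm and 7.16 degrees, less where a joint would pass 70% of its speed; a pose out of reach is approached as far as the arm can. A call is refused whole if a number of a shift passes 1 or a number of a turn 1, either way. A call with a gripper value outside its range is refused whole. The fingers move at their own pace and stop on an object; FORCE is the grip in N (left out, the last holds). Time passes only in rows, so rows that do not move let the fingers close, or fill a call up. It gives the time, the measured TCP pose, the force and the opening at its end, in the units of the state.
- env.observe(): the state, without advancing time (a new reading comes with each control period).
- optics.get_image(name): name is "scene" or "top" or "wrist"; returns the picture (384x512x3 uint8, red, green, blue); there is no depth.
- optics.camera_params(name): a dict with "fx", "fy", "cx", "cy" (pixels), "xyz" and "rotation" of the camera in the world. Camera axes: x right, y down, z forward; pixel columns grow to the right and rows downward; lengths in m; the calibration is good to about 2 mm. A picture is of the moment at which its call begins: read the wrist's pose just before it. camera_params takes no time and is no camera call; for the wrist camera it gives the pose at the moment of the call.
- env.close_job(): hands the job in, once; it reports no verdict.
The state is a dict: "time_s": time; "q": joint angles; "qvel": joint speeds; "joint_efforts": joint torques, N m; "position": TCP position; "tool_rot": TCP orientation; "ft_force": force on the tool from outside, world axes, zero at the start; "wrist_torque": the same for the moment, N m; "grip_width": finger opening in m.
Only numpy, scipy, OpenCV 4.12 (cv2) and the standard library are available. Lean on these libraries where they do the work, as an engineer would, in place of code of your own. Each camera call takes 0.05 s, during which the arm holds its last target.

## Working session

There is one attempt and no reset: what is moved stays moved. The work goes in short steps, Python scripts to look and compute and a shell command to move; the robot and the scene stay as the last step left them, time stands still between calls to the robot, and variables do not carry over. Pictures are saved under pics/ and viewed, and the job is handed in when it is done.

```bash
ls; mkdir -p pics
python3 - <<'E'
from rig import env, optics
import cv2,numpy as np
s=env.observe()
for k,v in s.items(): print(k,np.round(v,4).tolist())
print(env.tips_ahead)
for n in ("scene","top","wrist"):
    p=optics.camera_params(n); print(n,{k:np.round(v,4).tolist() for k,v in p.items()})
    cv2.imwrite(f"pics/{n}0.png",optics.get_image(n)[:,:,::-1])
E
```

```text
pics
time_s 0.0
q [-76.0485, 21.8415, 74.384, 0.0006, 83.8569, -12.3376]
qvel [-0.0922, 0.0775, 0.0025, -0.0595, 0.0821, -0.0174]
joint_efforts [-0.0007, -44.8469, -23.128, -0.0002, 0.0048, -0.0]
position [0.2436, -0.4931, 0.4041]
tool_rot [[-0.0003, 0.8966, 0.4429], [0.0014, 0.4429, -0.8966], [-1.0, 0.0003, -0.0014]]
ft_force [-0.0213, -0.7818, 0.5738]
wrist_torque [0.0056, -0.0441, 0.0015]
grip_width 0.0854
0.1734
scene {'fx': 385.9773, 'fy': 385.9773, 'cx': 256.322, 'cy': 196.8228, 'xyz': [0.949, 0.544, 0.9939], 'rotation': [[-0.8121, 0.443, -0.3799], [0.5836, 0.6147, -0.5307], [-0.0016, -0.6526, -0.7577]]}
top {'fx': 413.5053, 'fy': 413.5053, 'cx': 259.1799, 'cy': 196.794, 'xyz': [0.4454, -0.0694, 1.1267], 'rotation': [[-0.0047, -0.9978, 0.0659], [-0.9999, 0.0038, -0.0136], [0.0133, -0.066, -0.9977]]}
wrist {'fx': 306.1019, 'fy': 306.1019, 'cx': 256.688, 'cy': 193.8275, 'xyz': [0.3045, -0.4646, 0.3739], 'rotation': [[0.4436, -0.8643, -0.2371], [-0.8962, -0.4282, -0.116], [-0.0012, 0.2639, -0.9645]]}
```

View pics/scene0.png

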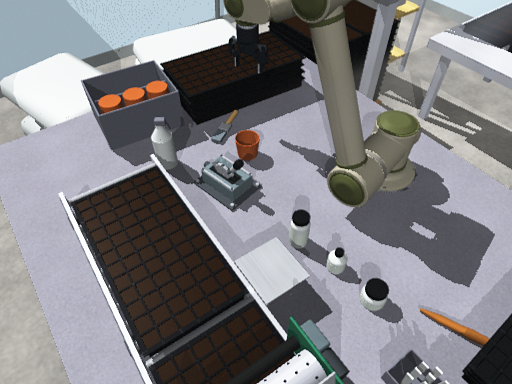

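View pics/top0.png

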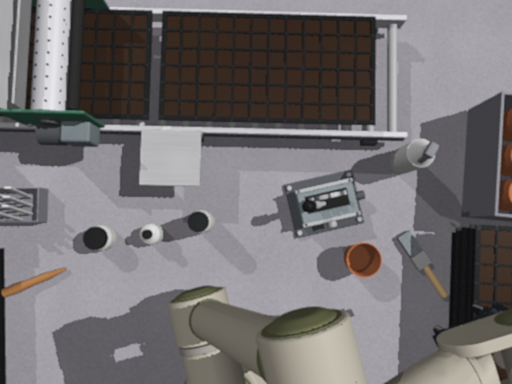

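View pics/wrist0.png

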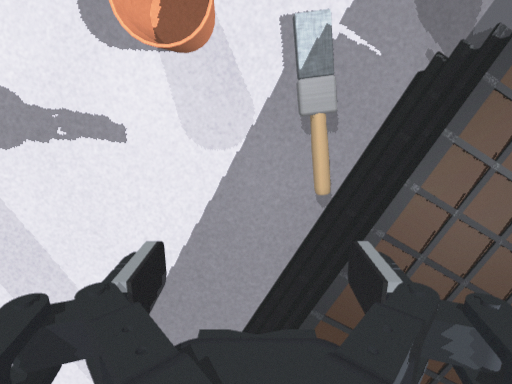

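The scene picture shows the tall jar at (300,230), the small bottle at (337,262), the squat jar at (375,293), the drive at (229,182), the pot at (247,146) and the shelf at (272,270). The top picture has the drive at (323,205) and the jar at (202,221). I'll enlarge these.

```bash
cat > h.py <<'E'
import numpy as np, cv2
from rig import env, optics
def ray(n,u,v,p=None):
    p=p or optics.camera_params(n); R=np.array(p["rotation"])
    d=R@np.array([(u-p["cx"])/p["fx"],(v-p["cy"])/p["fy"],1.]); return np.array(p["xyz"]),d/np.linalg.norm(d)
def atz(n,u,v,z,p=None):
    o,d=ray(n,u,v,p); return o+d*(z-o[2])/d[2]
def tri(*obs):
    A=np.zeros((3,3));b=np.zeros(3);rs=[]
    for o,d in obs:
        P=np.eye(3)-np.outer(d,d);A+=P;b+=P@o
    x=np.linalg.solve(A,b)
    return x,[np.linalg.norm((np.eye(3)-np.outer(d,d))@(x-o)) for o,d in obs]
def proj(n,X,p=None):
    p=p or optics.camera_params(n); c=np.array(p["rotation"]).T@(np.asarray(X)-p["xyz"])
    return np.array([c[0]/c[2]*p["fx"]+p["cx"],c[1]/c[2]*p["fy"]+p["cy"]])
def crop(src,x0,y0,w,h,k,dst):
    im=cv2.imread(src)[y0:y0+h,x0:x0+w]
    im=cv2.resize(im,None,fx=k,fy=k,interpolation=cv2.INTER_CUBIC)
    for i in range(0,w,10):
        cv2.line(im,(i*k,0),(i*k,6 if i%50 else 14),(0,0,255),1)
        if i%20==0: cv2.putText(im,str(x0+i),(i*k,22),0,.35,(0,0,255),1)
    for i in range(0,h,10):
        cv2.line(im,(0,i*k),(6,i*k),(0,0,255),1)
        if i%20==0: cv2.putText(im,str(y0+i),(8,i*k+4),0,.35,(0,0,255),1)
    cv2.imwrite(dst,im)
E
python3 - <<'E'
from h import *
crop("pics/top0.png",270,160,110,90,7,"pics/t_drive.png")
crop("pics/scene0.png",185,140,90,75,8,"pics/s_drive.png")
crop("pics/top0.png",70,120,150,130,5,"pics/t_jar.png")
crop("pics/scene0.png",230,200,170,120,4,"pics/s_jar.png")
E
```

```text
(no output)
```

View pics/t_drive.png

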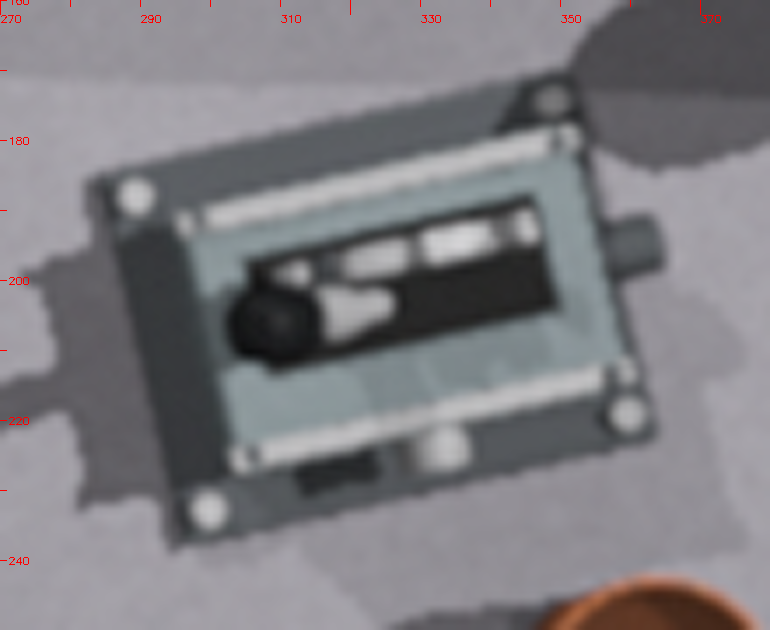

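View pics/s_drive.png

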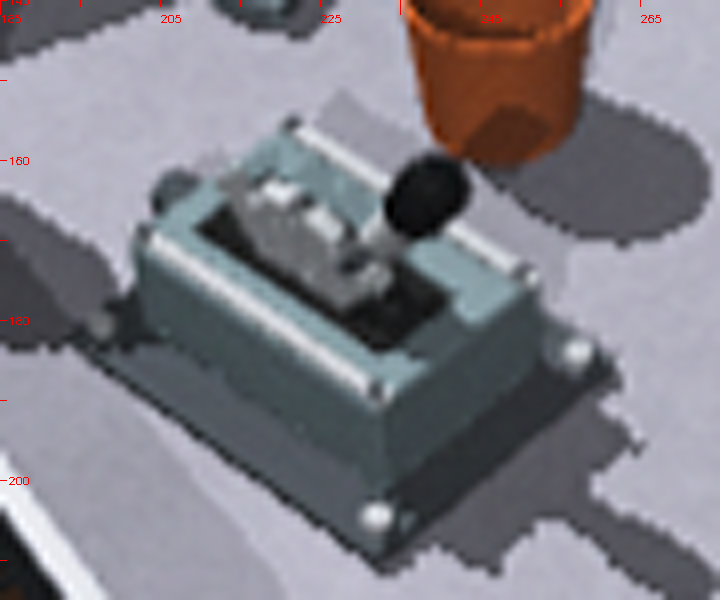

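View pics/t_jar.png

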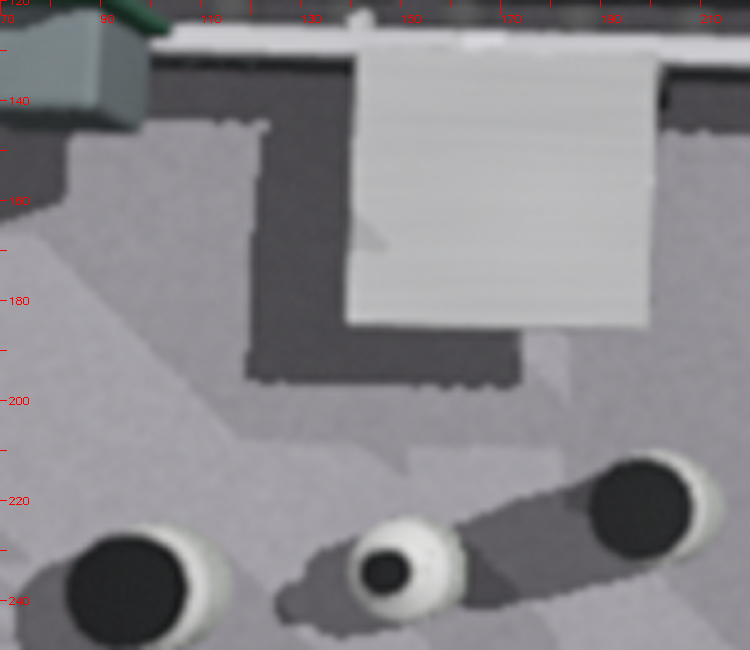

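View pics/s_jar.png

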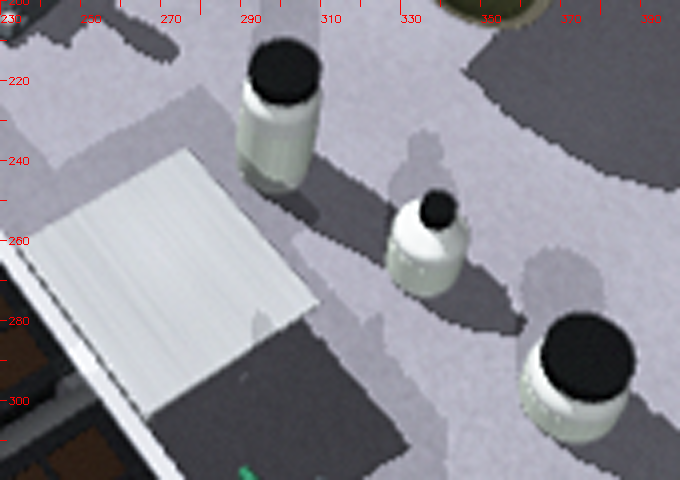

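Run:
```python
from h import *
F=[(282.6,186),(350.7,170),(363.9,222.4),(294.3,238.3)]
P=np.array([atz("top",*f,.01) for f in F]);print(P.round(4));c=P.mean(0);print("drive",c.round(4))
print("sides",[np.linalg.norm(P[i]-P[(i+1)%4]).round(4) for i in range(4)])
y=(P[0]-P[1])+(P[3]-P[2]); x=(P[0]-P[3])+(P[1]-P[2])
ay=np.arctan2(-y[0],y[1]);ax=np.arctan2(x[1],x[0]);print("yaw",np.degrees([ax,ay]))
k,r=tri(ray("top",309.3,206),ray("scene",238.5,164.4));print("knob",k.round(4),r)
a=(ax+ay)/2;R=np.array([[np.cos(a),-np.sin(a)],[np.sin(a),np.cos(a)]])
l=R.T@(k-c)[:2];print("knob local",l,k[2]-.045,"len",np.hypot(l[1],k[2]-.045),"ang",np.degrees(np.arctan2(l[1],k[2]-.045)))
print("jar cap top",atz("top",198.4,221.8,.125).round(4),atz("scene",301.2,217,.125).round(4))
S=[(141,131),(201.5,132),(200,185.3),(139,185)]
S=np.array([atz("top",*f,.1) for f in S]);print(S.round(4),S.mean(0).round(4),[np.linalg.norm(S[i]-S[(i+1)%4]).round(4) for i in range(4)])
S=[(276.5,237.2),(309.5,275.5),(267,304)]
print([atz("scene",*f,.1).round(4) for f in S])
print("bottle",atz("top",151,233,.06),"squat",atz("top",95,237.5,.07),"pot",atz("top",362,259,.08),"spr",atz("top",420,153,.1))
```

```text
[[ 0.5483 -0.1483  0.01  ]
 [ 0.5915 -0.3345  0.01  ]
 [ 0.4487 -0.3676  0.01  ]
 [ 0.4069 -0.1787  0.01  ]]
drive [ 0.4988 -0.2573  0.01  ]
sides [np.float64(0.1911), np.float64(0.1465), np.float64(0.1935), np.float64(0.1447)]
yaw [12.57114951 12.76479571]
knob [ 0.4867 -0.202   0.135 ] [np.float64(0.002085588777042848), np.float64(0.0020855887770427654)]
knob local [0.00025137 0.05659634] 0.09004094085461982 len 0.10635091071164694 ang 32.15191773170611
jar cap top [0.4517 0.0639 0.125 ] [0.4541 0.0715 0.125 ]
[[0.6796 0.2119 0.1   ]
 [0.6768 0.0606 0.1   ]
 [0.5425 0.0637 0.1   ]
 [0.5438 0.2149 0.1   ]] [0.6106 0.1378 0.1   ] [np.float64(0.1513), np.float64(0.1343), np.float64(0.1512), np.float64(0.1359)]
[array([0.5422, 0.0724, 0.1   ]), array([0.5463, 0.218 , 0.1   ]), array([0.6831, 0.2167, 0.1   ])]
bottle [0.42401365 0.19361159 0.06      ] squat [0.41357092 0.33227415 0.07      ] pot [ 0.35646507 -0.34210474  0.08      ] spr [ 0.62226447 -0.48911566  0.1       ]
```

The drive sits at about (0.499, -0.257) with 12.7° yaw, and the foot sides come out at 192 x 146 mm against 190 x 150. The lever leans about 32°. The knob triangulates 106 mm from the pivot against 110 mm given. I'll move above the knob and turn the jaws along the drive's x.

```bash
python3 -m inch '[[-1,[0,0.96,-0.43],0],[-1,[0,0.96,-0.43],0],[-1,[0,0.96,-0.43],0],[-1,[0,0.96,-0.43],0],[-1,[0,0.96,-0.43],0],[-1,[0,0.96,-0.43],0],[-1,[0,0.96,-0.43],0],[-1,[0,0.96,-0.43],0]]' 60
python3 -m inch '[[-1,[0,0.96,-0.43],0],[-1,[0,0.96,-0.43],0],[-1,[0,0.96,-0.43],0],[-1,[0,0.96,-0.43],0],[-1,[0,0,0],-1],[-1,[0,0,0],-1],[-1,[0,0,0],-1],[-1,[0,0,0],-1]]'
python3 -m inch '[[-1,[0,0,0],-1],[-1,[0,0,0],-1],[-1,[0,0,0],-1],[-1,[0,0,0],-1],[-1,[0,0,0],-1],[-1,[0,0,0],-1],[-1,[0,0,0],-1],[-1,[0,0,0],-1]]'
```

```text
time_s: 0.82
position: [0.4052, -0.2972, 0.4046]
tool_rot: [[-0.0, 0.897, 0.443], [0.0, 0.443, -0.897], [-1.0, -0.0, -0.0]]
ft_force: [0.1, -0.6, 0.1]
grip_width: 0.0853
time_s: 1.48
position: [0.485, -0.201, 0.4045]
tool_rot: [[-0.001, 0.687, 0.726], [0.0, 0.726, -0.687], [-1.0, -0.0, -0.001]]
ft_force: [0.4, -0.6, -0.8]
grip_width: 0.0856
time_s: 2.15
position: [0.4849, -0.2012, 0.4045]
tool_rot: [[-0.0, 0.06, 0.998], [0.0, 0.998, -0.06], [-1.0, 0.0, -0.001]]
ft_force: [0.4, -0.9, -0.0]
grip_width: 0.0856
```

```bash
python3 -m inch '[[-1,[0,0,0],-1],[-1,[0,0,0],-1],[-1,[0,0,0],-1],[-1,[0,0,0],-0.25],[-1,[0,0,0],0],[-1,[0,0,0],0],[-1,[0,0,0],0],[-1,[0,0,0],0]]'
python3 - <<'E'
from h import *
import pickle
p=optics.camera_params("wrist");pickle.dump(p,open("w1.pkl","wb"))
cv2.imwrite("pics/w1.png",optics.get_image("wrist")[:,:,::-1])
cv2.imwrite("pics/s1.png",optics.get_image("scene")[:,:,::-1])
E
```

```text
time_s: 2.82
position: [0.4849, -0.2012, 0.4047]
tool_rot: [[-0.0, -0.216, 0.976], [0.0, 0.976, 0.216], [-1.0, 0.0, -0.0]]
ft_force: [1.2, -0.2, 0.6]
grip_width: 0.0853
```

View pics/w1.png

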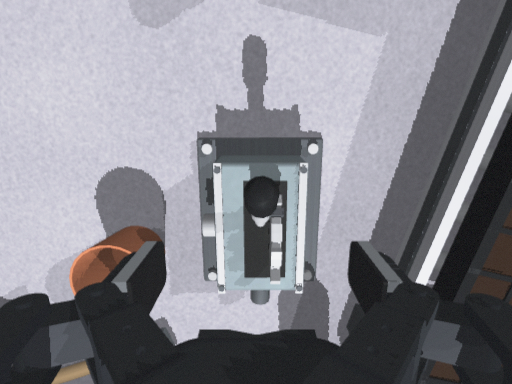

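Run:
```python
from h import *
crop("pics/w1.png",190,120,140,190,4,"pics/w1c.png")
im=cv2.imread("pics/w1c.png");cv2.imwrite("pics/w1c.png",cv2.resize(im,None,fx=.78,fy=.78))
```

```text
(no output)
```

View pics/w1c.png

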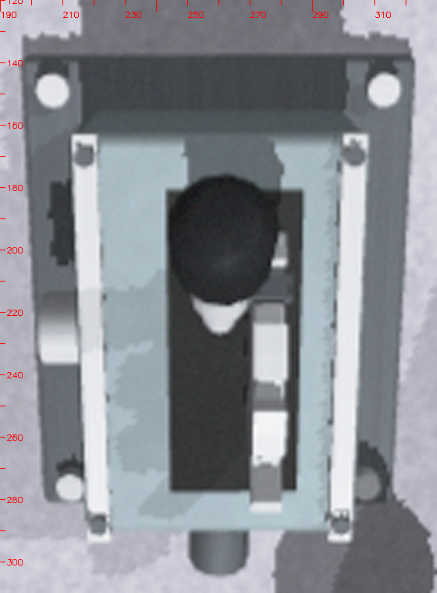

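Run:
```python
from h import *
import pickle
p=pickle.load(open("w1.pkl","rb"))
W=lambda x,y:(190+x/3.12,120+y/3.12)
F=[W(24,57),W(413,57)]
for f in F: print("foot +y corners",atz("wrist",*f,.01,p).round(4))
a=np.radians(12.67);R=np.array([[np.cos(a),-np.sin(a)],[np.sin(a),np.cos(a)]])
P=[atz("wrist",*f,.01,p)[:2] for f in F]
d=P[1]-P[0];print("len",np.linalg.norm(d),"yaw",np.degrees(np.arctan2(d[1],d[0])))
c=(P[0]+P[1])/2-R@[0,.095];print("drive c",c)
for c in (c,np.array([.4988,-.2573])):
  def inter(u,v,xl):
    o,dd=ray("wrist",u,v,p);ol=R.T@(o[:2]-c);dl=R.T@dd[:2];t=(xl-ol[0])/dl[0] if 0 else None
    # ray near vertical: intersect cylinder about pivot axis
    return o,dd,ol,dl
  def cyl(u,v,r):
    o,dd,ol,dl=inter(u,v,0)
    z=np.linspace(.2,.05,3000);t=(z-o[2])/dd[2];y=ol[1]+dl[1]*t;x=ol[0]+dl[0]*t
    rr=np.hypot(y,z-.045);i=np.argmax(rr<r);return x[i]*1e3,y[i]*1e3,z[i]*1e3,np.degrees(np.arctan2(y[i],z[i]-.045))
  print("knob", np.round(cyl(*W(222,240),.113),1))
  for n,v in (("white start",323),("white end",382),("w2 start",411),("w2 end",463),("grey end",502),("grey start",303),("t0",233),("t0e",266)):
    print(n,np.round(cyl(*W(269,v),.062),1))
```

```text
foot +y corners [ 0.4108 -0.1835  0.01  ]
foot +y corners [ 0.5539 -0.1517  0.01  ]
len 0.1465961373249219 yaw 12.513923680948876
drive c [ 0.50314502 -0.26031045]
knob [ -0.5  60.5 140.4  32.4]
white start [ 14.3  23.4 102.4  22.2]
white end [ 14.3   5.9 106.7   5.5]
w2 start [ 14.4  -3.6 106.9  -3.3]
w2 end [ 15.  -23.9 102.2 -22.7]
grey end [ 16.8 -51.8  79.  -56.7]
grey start [14.4 28.9 99.8 27.8]
t0 [15.  47.  85.4 49.4]
t0e [14.7 38.7 93.4 38.6]
knob [  3.   57.2 142.4  30.4]
white start [ 17.8  20.  103.7  18.8]
white end [ 17.9   2.2 106.9   2. ]
w2 start [ 18.   -7.7 106.5  -7.1]
w2 end [ 18.7 -29.2  99.7 -28.1]
grey end [ 11.9  17.6 200.    6.5]
grey start [ 17.9  25.6 101.4  24.4]
t0 [18.4 44.  88.6 45.3]
t0e [18.1 35.6 95.8 35. ]
```

The picture shows the knob at (262,196). The quadrant's OFF notch is the dark gap at v≈242–252, which puts OFF near upright (about 0±2°). The plate comes out at local x=14 mm against 10–20 given, so the wrist estimate is good. I'll go down on the knob and close.

```bash
python3 -m inch '[[-1,[0.8,-0.02,0.03],0],[-1,[0.8,-0.02,0.03],0],[-1,[0.8,-0.02,0.03],0],[-1,[0.8,-0.02,0.03],0],[-1,[0.65,0,0],0],[-1,[0,0,0],0],[-1,[0,0,0],0],[-1,[0,0,0],0]]' 60
python3 - <<'E'
from h import *
cv2.imwrite("pics/w2.png",optics.get_image("wrist")[:,:,::-1])
E
```

```text
time_s: 3.58
position: [0.4892, -0.203, 0.2905]
tool_rot: [[0.002, -0.217, 0.976], [-0.001, 0.976, 0.217], [-1.0, -0.001, 0.001]]
ft_force: [0.0, -0.3, 0.4]
grip_width: 0.0849
```

View pics/w2.png

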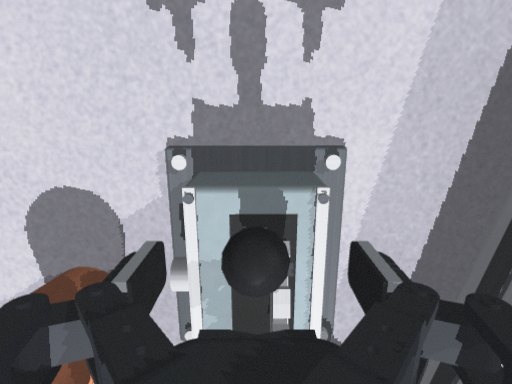

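The knob at (255,262) is centred between the pads at u≈140 and 375. Closing.

```bash
python3 -m inch '[[1,[0,0,0],0],[1,[0,0,0],0],[1,[0,0,0],0],[1,[0,0,0],0],[1,[0,0,0],0],[1,[0,0,0],0],[1,[0,0,0],0],[1,[0,0,0],0]]' 60
python3 - <<'E'
from h import *
cv2.imwrite("pics/w3.png",optics.get_image("wrist")[:,:,::-1])
E
```

```text
time_s: 4.3
position: [0.4888, -0.2027, 0.2895]
tool_rot: [[-0.0, -0.217, 0.976], [0.0, 0.976, 0.217], [-1.0, 0.0, -0.0]]
ft_force: [-3.3, 1.9, 5.0]
grip_width: 0.0262
```

View pics/w3.png

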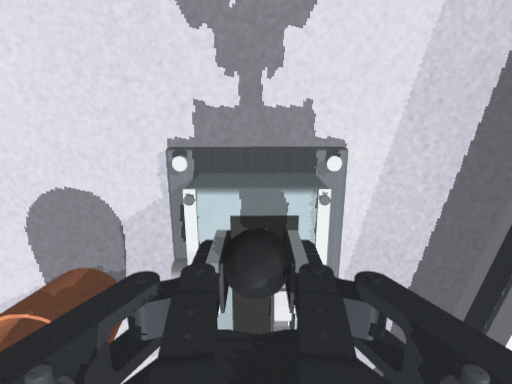

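```bash
python3 -m inch '[[1,[-0.08,0.05,0],0],[1,[-0.08,0.05,0],0],[1,[-0.08,0.05,0],0],[1,[-0.08,0.05,0],0],[1,[0,0,0],0],[1,[0,0,0],0],[1,[0,0,0],0],[1,[0,0,0],0]]' 60
python3 - <<'E'
from h import *
cv2.imwrite("pics/w4.png",optics.get_image("wrist")[:,:,::-1])
crop("pics/w4.png",160,140,200,150,4,"pics/w4c.png")
E
```

```text
time_s: 5.02
position: [0.4876, -0.1971, 0.2986]
tool_rot: [[-0.0, -0.217, 0.976], [-0.0, 0.976, 0.217], [-1.0, 0.0, -0.0]]
ft_force: [0.2, -5.6, -7.8]
grip_width: 0.0262
```

View pics/w4c.png

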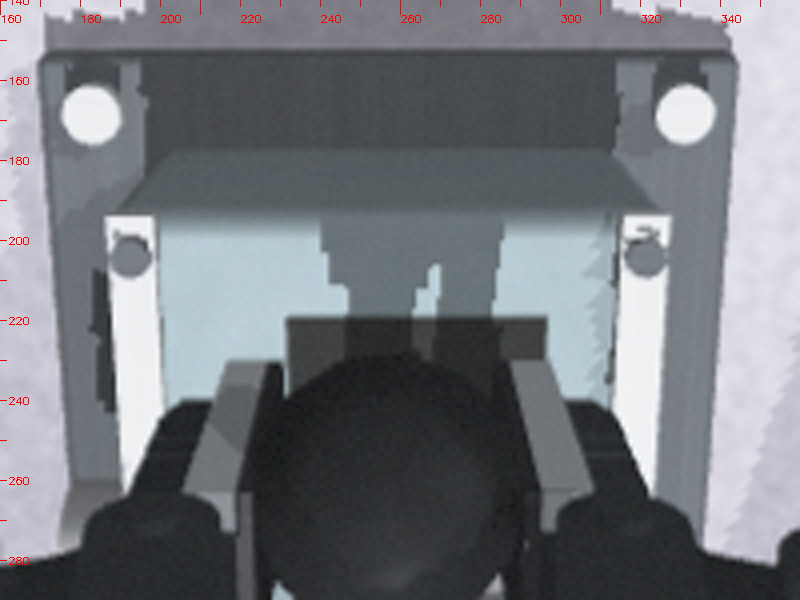

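The knob rose with the gripper: it stays at the same place in the picture and the force rose about 14 N along the lever. Now swing it to about 14°, over the plain rim.

```bash
python3 -m inch '[[1,[-0.1,-0.185,0],0],[1,[-0.1,-0.185,0],0],[1,[-0.08,-0.195,0],0],[1,[-0.08,-0.195,0],0],[1,[-0.06,-0.2,0],0],[1,[-0.06,-0.2,0],0],[1,[0,0,0],0],[1,[0,0,0],0]]' 60
python3 - <<'E'
from h import *
cv2.imwrite("pics/w5.png",optics.get_image("wrist")[:,:,::-1])
cv2.imwrite("pics/s5.png",optics.get_image("scene")[:,:,::-1])
crop("pics/s5.png",185,120,90,75,8,"pics/s5c.png")
E
```

```text
time_s: 5.73
position: [0.4952, -0.2314, 0.3133]
tool_rot: [[0.0, -0.217, 0.976], [-0.001, 0.976, 0.217], [-1.0, -0.001, -0.0]]
ft_force: [-1.3, 0.2, -10.6]
grip_width: 0.026
```

View pics/w5.png

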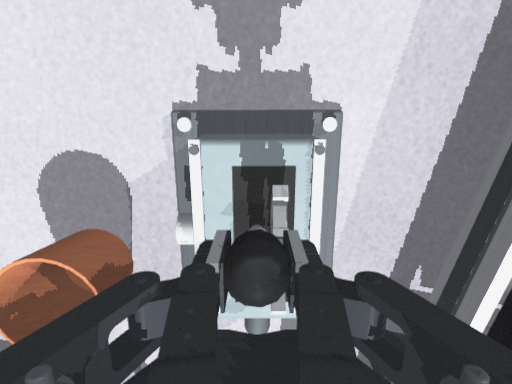

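View pics/s5c.png

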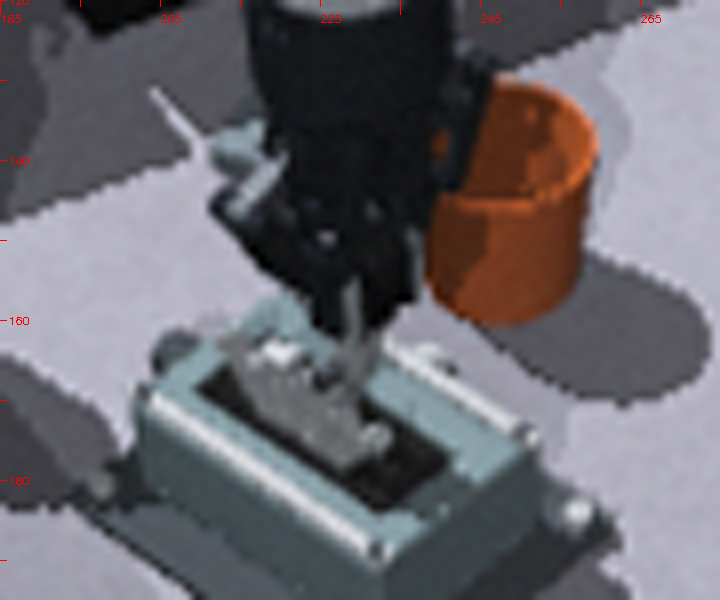

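```bash
python3 -m inch '[[1,[0.07,-0.02,0],0],[1,[0.07,-0.02,0],0],[1,[0,0,0],0],[1,[0,0,0],0],[-1,[0,0,0],0],[-1,[0,0,0],0],[-1,[0,0,0],0],[-1,[0,0,0],0]]' 60
python3 - <<'E'
from h import *
print(np.round(env.observe()["q"],1))
cv2.imwrite("pics/w6.png",optics.get_image("wrist")[:,:,::-1])
E
```

```text
time_s: 6.5
position: [0.4957, -0.2323, 0.3095]
tool_rot: [[0.002, -0.217, 0.976], [-0.001, 0.976, 0.217], [-1.0, -0.002, 0.001]]
ft_force: [0.3, 0.8, -0.5]
grip_width: 0.0734
[-37.5  26.6  83.5  -0.   69.9 -50. ]
```

View pics/w6.png

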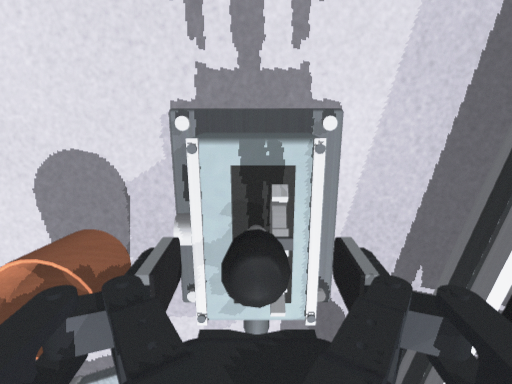

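```bash
python3 -m inch '[[-1,[0,0,0],1],[-1,[0,0,0],1],[-1,[0,0,0],1],[-1,[0,0,0],1],[-1,[0,0,0],1],[-1,[0,0,0],1],[-1,[0,0,0],1],[-1,[0,0,0],1]]' 20
python3 -m inch '[[-1,[0,0,0],1],[-1,[0,0,0],1],[-1,[0,0,0],1],[-1,[0,0,0],1],[-1,[0,0,0],1],[-1,[0,0,0],1],[-1,[0,0,0],1],[-1,[0,0,0],1]]'
python3 -m inch '[[-1,[0,0,0],1],[-1,[0,0,0],1],[-0.3,[0,0,0],0],[-0.3,[0,0,0],0],[-0.3,[0,0,0],0],[-0.3,[0,0,0],0],[-0.3,[0,0,0],0],[-0.3,[0,0,0],0]]'
python3 - <<'E'
from h import *
cv2.imwrite("pics/w7.png",optics.get_image("wrist")[:,:,::-1])
E
```

```text
time_s: 7.22
position: [0.4955, -0.2322, 0.3091]
tool_rot: [[0.001, 0.465, 0.885], [-0.0, 0.885, -0.465], [-1.0, -0.0, 0.001]]
ft_force: [-0.3, 0.1, 0.9]
grip_width: 0.0854
time_s: 7.88
position: [0.4955, -0.2322, 0.3091]
tool_rot: [[0.001, 0.925, 0.379], [-0.0, 0.379, -0.925], [-1.0, 0.0, 0.001]]
ft_force: [0.4, -0.8, 0.0]
grip_width: 0.0854
time_s: 8.55
position: [0.4954, -0.2321, 0.309]
tool_rot: [[-0.0, 0.976, 0.218], [-0.0, 0.218, -0.976], [-1.0, -0.0, 0.0]]
ft_force: [-0.1, 0.1, -0.8]
grip_width: 0.0558
```

View pics/w7.png

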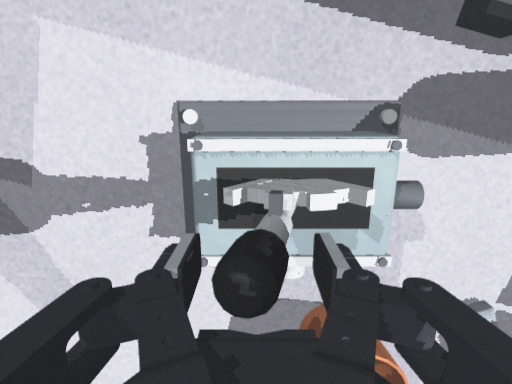

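The picture shows the lever key at about (276,203), on the +y rim just left of the OFF notch at u≈303. The knob stands freely between the pads. Push slowly toward -y (tool +z).

```bash
python3 -m inch '[[-0.3,[0,0,0.1],0],[-0.3,[0,0,0.1],0],[-0.3,[0,0,0.06],0],[-0.3,[0,0,0.06],0],[-0.3,[0,0,0.06],0],[-0.3,[0,0,0.06],0],[-0.3,[0,0,0.06],0],[-0.3,[0,0,0.06],0]]'
python3 -m inch '[[-0.3,[0,0,0.05],0],[-0.3,[0,0,0.05],0],[-0.3,[0,0,0.05],0],[-0.3,[0,0,0.05],0],[-0.3,[0,0,0.05],0],[-0.3,[0,0,0.05],0],[-0.3,[0,0,0.05],0],[-0.3,[0,0,0.05],0]]'
```

```text
time_s: 9.27
position: [0.4991, -0.2485, 0.3091]
tool_rot: [[-0.0, 0.976, 0.217], [0.0, 0.217, -0.976], [-1.0, 0.0, -0.0]]
ft_force: [-1.6, 3.7, 2.2]
grip_width: 0.0558
time_s: 9.93
position: [0.5017, -0.2604, 0.309]
tool_rot: [[-0.0, 0.976, 0.217], [-0.0, 0.217, -0.976], [-1.0, -0.0, 0.0]]
ft_force: [-0.2, 3.2, 2.0]
grip_width: 0.0552
```

```bash
python3 -m inch '[[-0.3,[0,0,0.04],0],[-0.3,[0,0,0.04],0],[-0.3,[0,0,0.04],0],[-0.3,[0,0,0.04],0],[-0.3,[0,0,0.04],0],[-0.3,[0,0,0],0],[-0.3,[0,0,0],0],[-0.3,[0,0,0],0]]'
python3 - <<'E'
from h import *
cv2.imwrite("pics/w8.png",optics.get_image("wrist")[:,:,::-1])
E
```

```text
time_s: 10.6
position: [0.503, -0.2663, 0.309]
tool_rot: [[0.0, 0.976, 0.217], [-0.0, 0.217, -0.976], [-1.0, -0.0, 0.0]]
ft_force: [0.7, -0.1, -0.8]
grip_width: 0.0553
```

View pics/w8.png

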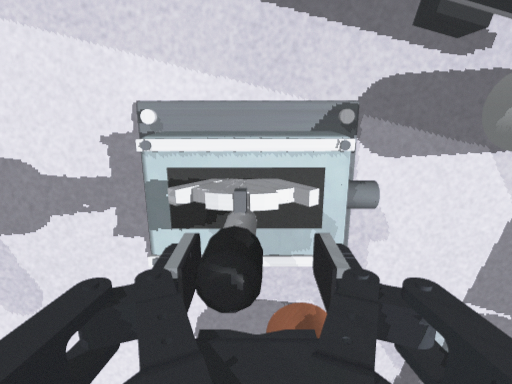

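Run:
```python
from h import *
crop("pics/w7.png",210,160,180,120,4,"pics/w7c.png")
crop("pics/w8.png",150,160,180,150,4,"pics/w8c.png")
```

```text
(no output)
```

View pics/w8c.png

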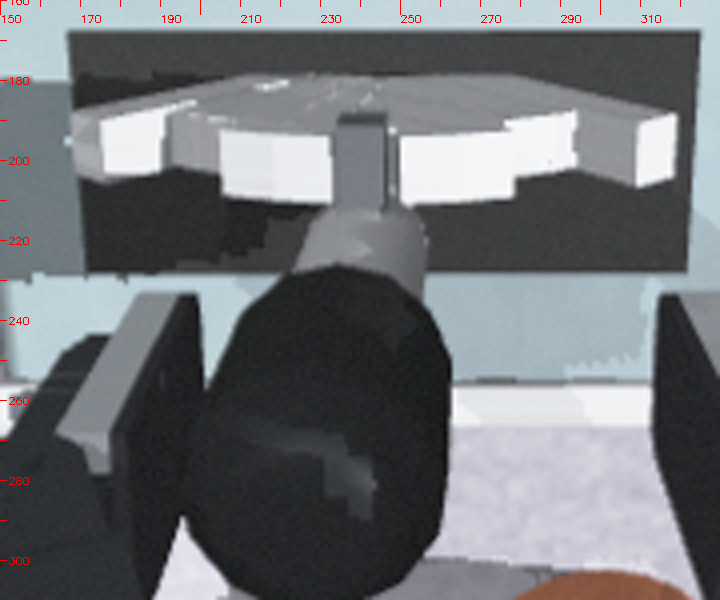

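View pics/w7c.png

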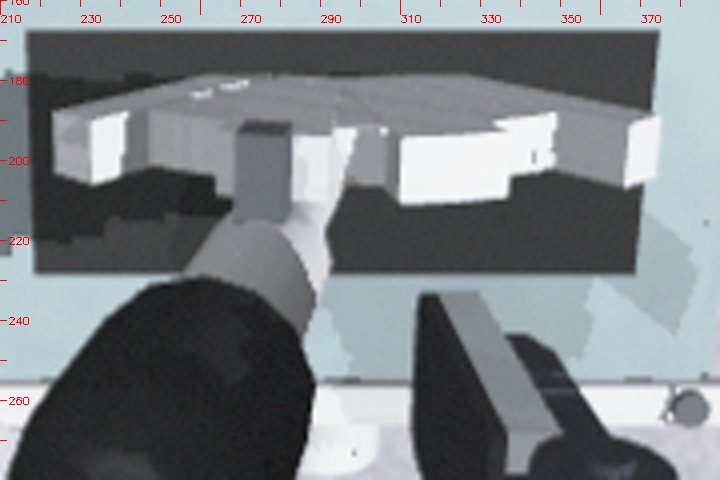

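The key at (241,200) fills the gap between the two rim blocks, with a sliver of play on its right. It looks dropped in. Push a little more to feel the wall.

```bash
python3 -m inch '[[-0.3,[0,0,0.03],0],[-0.3,[0,0,0.03],0],[-0.3,[0,0,0.03],0],[-0.3,[0,0,0.02],0],[-0.3,[0,0,0],0],[-0.3,[0,0,0],0],[-0.3,[0,0,0],0],[-0.3,[0,0,0],0]]'
```

```text
time_s: 11.32
position: [0.5037, -0.2693, 0.309]
tool_rot: [[0.0, 0.976, 0.217], [-0.0, 0.217, -0.976], [-1.0, -0.0, 0.0]]
ft_force: [-0.6, 0.1, 0.3]
grip_width: 0.0554
```

Run:
```python
from h import *
cv2.imwrite("pics/w9.png",optics.get_image("wrist")[:,:,::-1])
crop("pics/w9.png",140,160,180,150,4,"pics/w9c.png")
```

```text
(no output)
```

View pics/w9c.png

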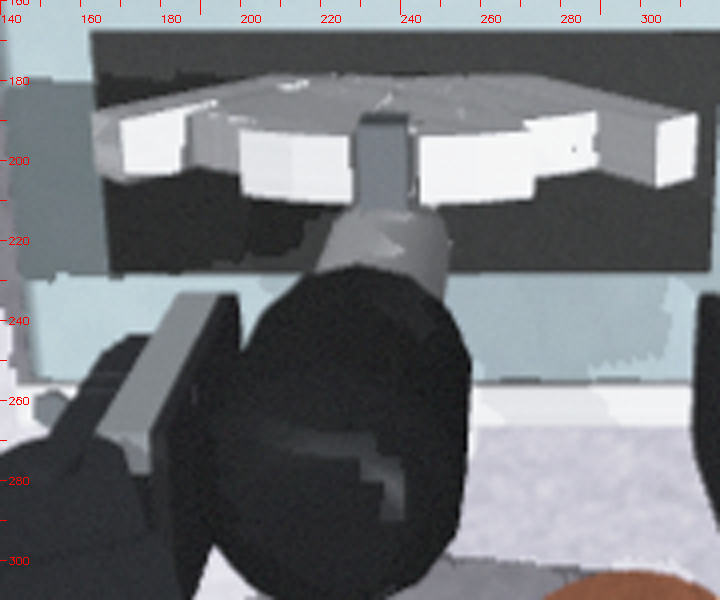

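```bash
python3 -m inch '[[-0.3,[0,0,0.03],0],[-0.3,[0,0,0.03],0],[-0.3,[0,0,0.03],0],[-0.3,[0,0,0.02],0],[-0.3,[0,0,0],0],[-0.3,[0,0,0],0],[-0.3,[0,0,0],0],[-0.3,[0,0,0],0]]'
```

```text
time_s: 12.03
position: [0.5044, -0.2722, 0.3091]
tool_rot: [[-0.0, 0.976, 0.217], [0.001, 0.217, -0.976], [-1.0, -0.0, -0.001]]
ft_force: [-0.8, 5.2, 2.8]
grip_width: 0.0556
```

```bash
python3 -m inch '[[-0.3,[0,0,0.03],0],[-0.3,[0,0,0.02],0],[-0.3,[0,0,0.02],0],[-0.3,[0,0,0],0],[-0.3,[0,0,0],0],[-0.3,[0,0,0],0],[-0.3,[0,0,0],0],[-0.3,[0,0,0],0]]'
python3 - <<'E'
from h import *
cv2.imwrite("pics/w10.png",optics.get_image("wrist")[:,:,::-1])
crop("pics/w10.png",130,160,180,150,4,"pics/w10c.png")
E
```

```text
time_s: 12.7
position: [0.5047, -0.2733, 0.309]
tool_rot: [[-0.002, 0.976, 0.218], [0.004, 0.218, -0.976], [-1.0, -0.001, -0.004]]
ft_force: [-2.3, 10.8, 6.7]
grip_width: 0.0554
```

View pics/w10c.png

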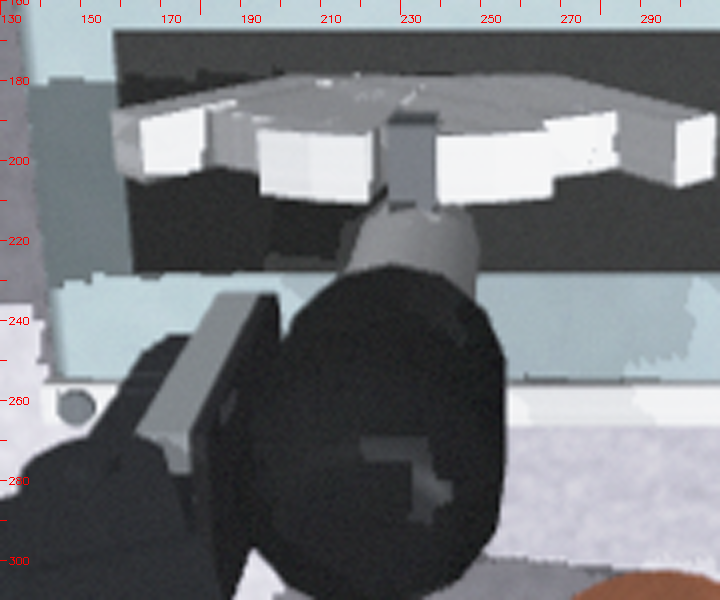

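The lever now stops hard: 11 N, and the key has crossed its small play to the right-hand wall. It is down in OFF. Back off, rise, and go over the jar.

```bash
python3 -m inch '[[-0.3,[0,0,-0.1],0],[-0.3,[0,0,-0.1],0],[-0.3,[0,0,-0.1],0],[-0.3,[0,0,-0.05],0],[-0.3,[0,0,0],0],[-0.3,[0,0,0],0],[-0.3,[0,0,0],0],[-0.3,[0,0,0],0]]'
python3 - <<'E'
from h import *
cv2.imwrite("pics/w11.png",optics.get_image("wrist")[:,:,::-1])
E
python3 -m inch '[[-1,[-0.3,0,0],0],[-1,[-0.5,0,0],0],[-1,[-0.9,0,0],0],[-1,[-0.9,0,0],0],[-1,[-0.9,0,0],0],[-1,[-0.2,0,-0.3],0],[-1,[0,0,-0.7],0],[-1,[0,0.07,-0.93],0]]'
```

```text
time_s: 13.42
position: [0.5026, -0.2645, 0.309]
tool_rot: [[0.0, 0.976, 0.217], [-0.0, 0.217, -0.976], [-1.0, 0.0, 0.0]]
ft_force: [0.9, 1.2, -0.7]
grip_width: 0.0554
time_s: 14.13
position: [0.4916, -0.2075, 0.4205]
tool_rot: [[0.001, 0.977, 0.215], [-0.001, 0.215, -0.977], [-1.0, 0.001, 0.001]]
ft_force: [-0.0, 1.3, -0.6]
grip_width: 0.0855
```

View pics/w11.png

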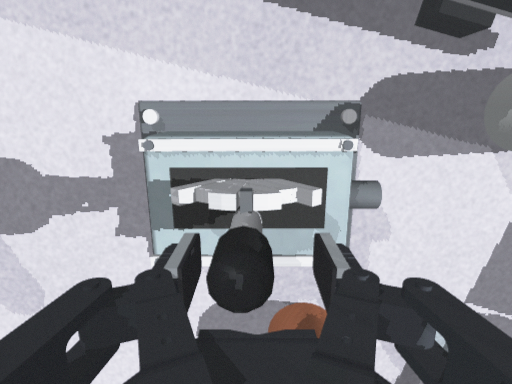

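```bash
python3 -m inch '[[-1,[0,0.09,-0.95],0],[-1,[0,0.09,-0.95],0],[-1,[0,0.09,-0.95],0],[-1,[0,0.09,-0.95],0],[-1,[0,0.09,-0.95],0],[-1,[0,0.09,-0.95],0],[-1,[0,0.09,-0.95],0],[-1,[0,0.07,-0.95],0]]'
python3 -m inch '[[-1,[0,0,-0.8],0],[-1,[0,0,-0.6],0],[-1,[0,0,-0.2],0],[-1,[0,0,0],0],[-1,[0,0,0],0],[-1,[0,0,0],0],[-1,[0,0,0],0],[-1,[0,0,0],0]]'
python3 - <<'E'
from h import *
import pickle
p=optics.camera_params("wrist");pickle.dump(p,open("w12.pkl","wb"))
cv2.imwrite("pics/w12.png",optics.get_image("wrist")[:,:,::-1])
cv2.imwrite("pics/s12.png",optics.get_image("scene")[:,:,::-1])
E
```

```text
time_s: 14.8
position: [0.4624, 0.0213, 0.4202]
tool_rot: [[0.0, 0.976, 0.217], [0.0, 0.217, -0.976], [-1.0, 0.0, -0.0]]
ft_force: [1.0, -0.3, 1.3]
grip_width: 0.0852
time_s: 15.47
position: [0.4529, 0.0659, 0.42]
tool_rot: [[-0.0, 0.976, 0.216], [-0.0, 0.216, -0.976], [-1.0, -0.0, 0.0]]
ft_force: [-0.2, 0.1, 0.2]
grip_width: 0.0854
```

View pics/w12.png

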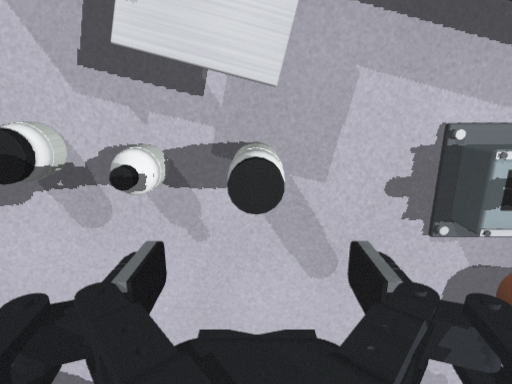

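View pics/s12.png

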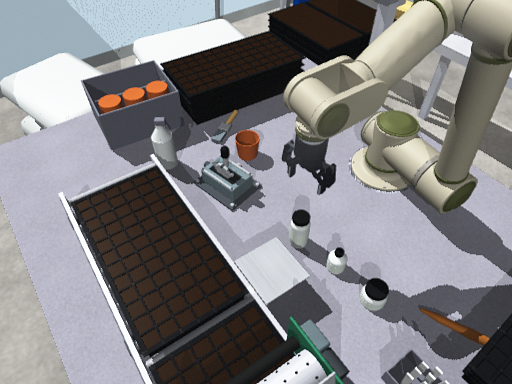

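Run:
```python
from h import *
import pickle
p=pickle.load(open("w12.pkl","rb"))
crop("pics/w12.png",80,0,240,220,3,"pics/w12c.png")
im=cv2.imread("pics/w12c.png");print(im.shape);cv2.imwrite("pics/w12c.png",im[:600])
for u,v in((256,185),): print("cap",atz("wrist",u,v,.125,p).round(4))
for u,v in((280,86),(111,42),(298,0)): print("shelf",atz("wrist",u,v,.1,p).round(4))
```

```text
(660, 720, 3)
cap [0.4562 0.0658 0.125 ]
shelf [0.5438 0.0633 0.1   ]
shelf [0.5471 0.2143 0.1   ]
shelf [0.6131 0.0647 0.1   ]
```

View pics/w12c.png

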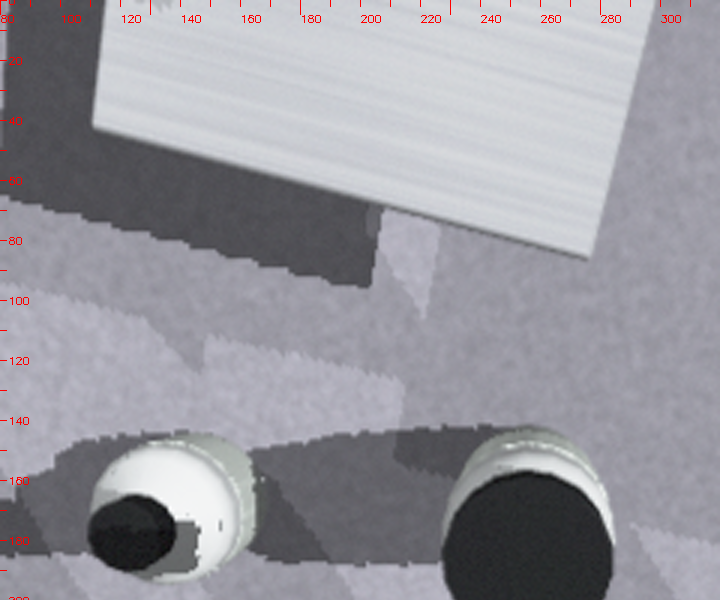

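The cap centre at (256,185) gives the jar at (0.456, 0.066). The shelf's near edge measures 151 mm long (150 expected), so its centre is about (0.614, 0.138). I'll go down to grip at 82 mm height, which keeps the gripper body clear of the cap.

```bash
python3 -m inch '[[-1,[0.7,0.05,0.01],0],[-1,[0.9,0.04,0.01],0],[-1,[0.9,0,0],0],[-1,[0.9,0,0],0],[-1,[0.9,0,0],0],[-1,[0.9,0,0],0],[-1,[0.6,0,0],0],[-1,[0.3,0,0],0]]' 40
python3 -m inch '[[1,[0,0,0],0],[1,[0,0,0],0],[1,[0,0,0],0],[1,[0,0,0],0],[1,[0,0,0],0],[1,[0,0,0],0],[1,[0,0,0],0],[1,[0,0,0],0]]' 40
python3 - <<'E'
from h import *
cv2.imwrite("pics/w13.png",optics.get_image("wrist")[:,:,::-1])
cv2.imwrite("pics/s13.png",optics.get_image("scene")[:,:,::-1])
crop("pics/s13.png",230,180,170,130,4,"pics/s13c.png")
E
```

```text
time_s: 16.23
position: [0.4551, 0.0664, 0.2348]
tool_rot: [[-0.003, 0.976, 0.217], [0.0, 0.217, -0.976], [-1.0, -0.003, -0.001]]
ft_force: [0.5, -0.7, 0.1]
grip_width: 0.0854
time_s: 16.9
position: [0.4556, 0.0666, 0.2378]
tool_rot: [[0.002, 0.976, 0.217], [-0.0, 0.217, -0.976], [-1.0, 0.002, 0.001]]
ft_force: [-0.4, -0.6, 7.5]
grip_width: 0.0566
```

View pics/w13.png

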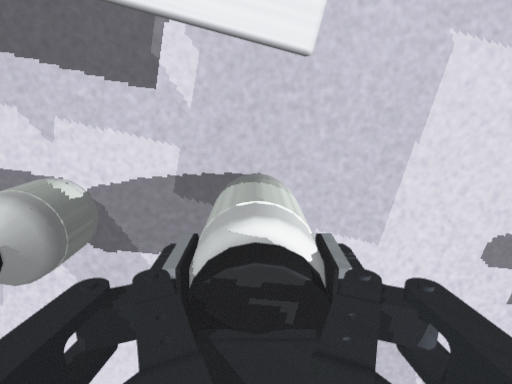

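View pics/s13c.png

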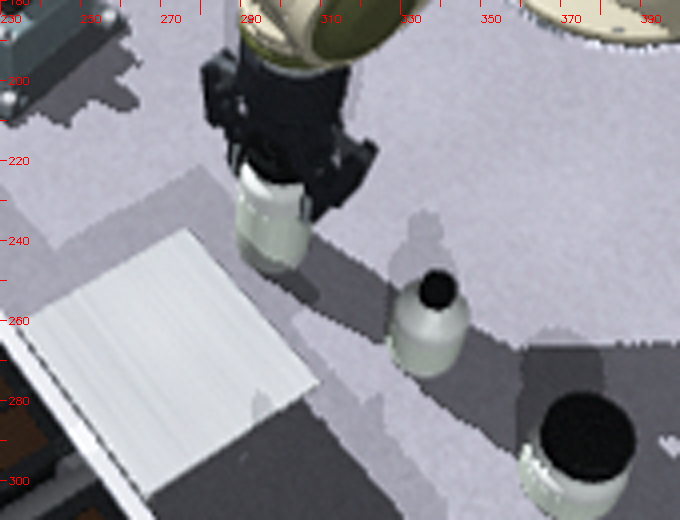

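Held at 56.6 mm (jar 58 mm), jar upright. Lifting.

```bash
python3 -m inch '[[1,[-0.2,0,0],0],[1,[-0.5,0,0],0],[1,[-0.8,0,0],0],[1,[-0.9,0,0],0],[1,[-0.9,0,0],0],[1,[-0.6,0,0],0],[1,[-0.3,0,0],0],[1,[0,0,0],0]]' 40
python3 - <<'E'
from h import *
s=env.observe();print(np.round(s["ft_force"],1),np.round(s["position"],4))
c=np.array(s["position"]);R=np.array(s["tool_rot"]);d=np.array([.614,.138,0])-c;print((R.T@d)/.03)
cv2.imwrite("pics/s14.png",optics.get_image("scene")[:,:,::-1])
crop("pics/s14.png",200,140,200,150,4,"pics/s14c.png")
E
```

```text
time_s: 17.67
position: [0.4552, 0.0667, 0.3649]
tool_rot: [[0.003, 0.976, 0.217], [-0.0, 0.217, -0.976], [-1.0, 0.003, 0.001]]
ft_force: [-0.6, 1.5, -3.9]
grip_width: 0.0568
[-0.6  1.5 -3.9] [0.4552 0.0667 0.3649]
[12.18097074  5.64346365 -1.18051578]
```

View pics/s14c.png

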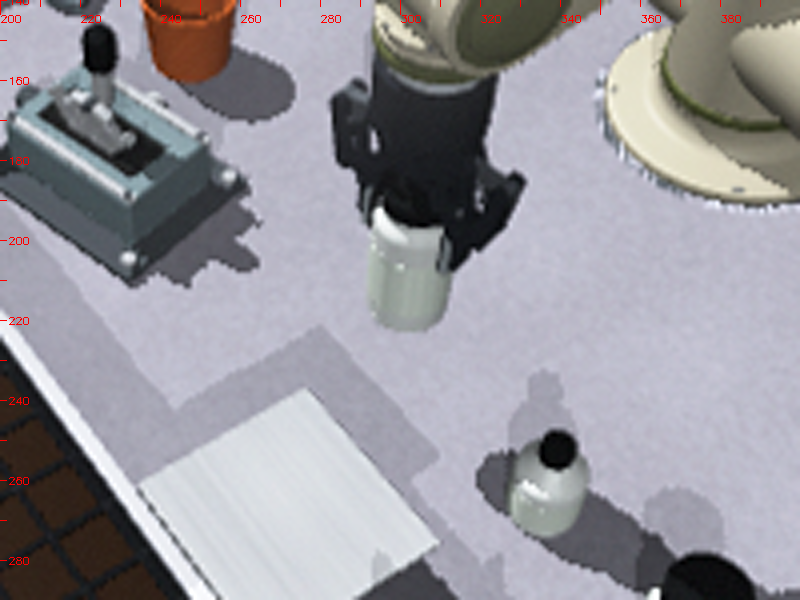

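```bash
python3 -m inch '[[1,[0,0.3,-0.06],0],[1,[0,0.5,-0.1],0],[1,[0,0.6,-0.13],0],[1,[0,0.7,-0.15],0],[1,[0,0.7,-0.15],0],[1,[0,0.7,-0.15],0],[1,[0,0.7,-0.15],0],[1,[0,0.6,-0.13],0]]' 40
python3 -m inch '[[1,[0,0.4,-0.08],0],[1,[0,0.3,-0.06],0],[1,[0,0.14,-0.02],0],[1,[0,0,0],0],[1,[0,0,0],0],[1,[0,0,0],0],[1,[0,0,0],0],[1,[0,0,0],0]]' 40
python3 - <<'E'
from h import *
s=env.observe();print(np.round(s["ft_force"],1),np.round(s["position"],4))
cv2.imwrite("pics/s15.png",optics.get_image("scene")[:,:,::-1])
crop("pics/s15.png",180,160,200,150,4,"pics/s15c.png")
cv2.imwrite("pics/w15.png",optics.get_image("wrist")[:,:,::-1])
E
```

```text
time_s: 18.38
position: [0.5909, 0.1287, 0.361]
tool_rot: [[-0.003, 0.976, 0.217], [0.0, 0.217, -0.976], [-1.0, -0.003, -0.001]]
ft_force: [0.3, 0.7, -4.0]
grip_width: 0.0565
time_s: 19.05
position: [0.6126, 0.1377, 0.3632]
tool_rot: [[0.0, 0.976, 0.217], [-0.0, 0.217, -0.976], [-1.0, 0.0, 0.0]]
ft_force: [-0.2, -0.2, -4.4]
grip_width: 0.0565
[-0.2 -0.2 -4.4] [0.6126 0.1377 0.3632]
```

View pics/s15c.png

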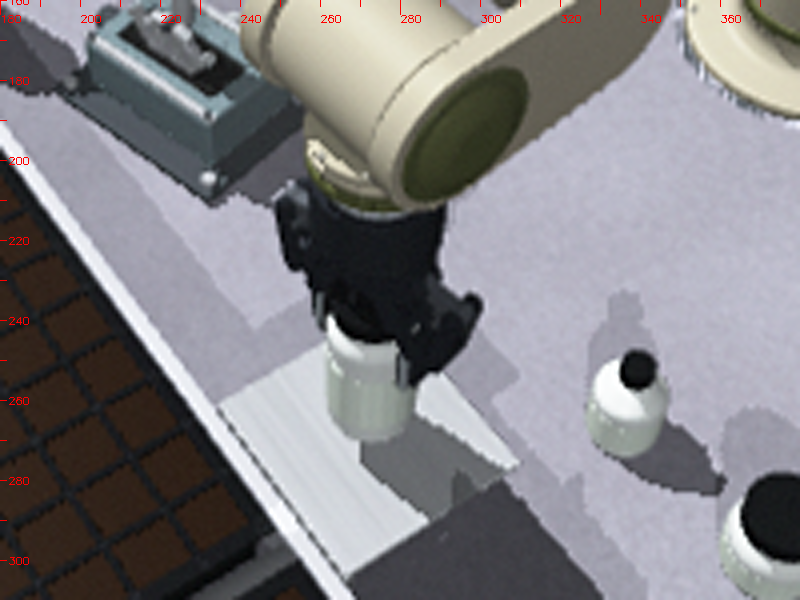

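View pics/w15.png

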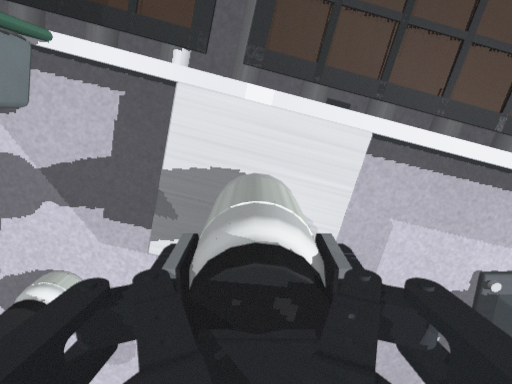

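```bash
python3 - <<'E'
from h import *
for u,v in((177,84),(372,131),(149,255)): print(atz("wrist",u,v,.1).round(4))
E
python3 -m inch '[[1,[0.15,0.02,0],0],[1,[0.15,0.02,0],0],[1,[0.15,0,0],0],[1,[0.12,0,0],0],[1,[0.08,0,0],0],[1,[0.05,0,0],0],[1,[0,0,0],0],[1,[0,0,0],0]]' 40
```

```text
[0.6841 0.211  0.1   ]
[0.683  0.0638 0.1   ]
[0.5455 0.2135 0.1   ]
time_s: 19.82
position: [0.6141, 0.1382, 0.3421]
tool_rot: [[0.0, 0.976, 0.217], [0.0, 0.217, -0.976], [-1.0, 0.0, 0.0]]
ft_force: [0.6, 0.5, -3.8]
grip_width: 0.0566
```

The far corners confirm the shelf's centre at (0.6145, 0.138). Ease down.

```bash
python3 -m inch '[[1,[0.03,0,0],0],[1,[0.03,0,0],0],[1,[0.03,0,0],0],[1,[0.02,0,0],0],[1,[0.02,0,0],0],[1,[0,0,0],0],[1,[0,0,0],0],[1,[0,0,0],0]]' 40
```

```text
time_s: 20.48
position: [0.6141, 0.1382, 0.3382]
tool_rot: [[0.0, 0.976, 0.217], [0.0, 0.217, -0.976], [-1.0, 0.0, -0.0]]
ft_force: [-0.4, -0.3, -4.1]
grip_width: 0.0567
```

```bash
python3 -m inch '[[1,[0.02,0,0],0],[1,[0.02,0,0],0],[1,[0.02,0,0],0],[1,[0,0,0],0],[1,[0,0,0],0],[1,[0,0,0],0],[1,[0,0,0],0],[1,[0,0,0],0]]' 40
```

```text
time_s: 21.15
position: [0.614, 0.1383, 0.3379]
tool_rot: [[0.003, 0.976, 0.217], [0.0, 0.217, -0.976], [-1.0, 0.002, 0.0]]
ft_force: [-2.5, 0.8, 6.3]
grip_width: 0.0568
```

Contact: the force went from -4 to +6 N. Release.

```bash
python3 -m inch '[[-0.4,[0,0,0],0],[-0.4,[0,0,0],0],[-0.4,[0,0,0],0],[-0.6,[0,0,0],0],[-0.8,[0,0,0],0],[-1,[0,0,0],0],[-1,[0,0,0],0],[-1,[0,0,0],0]]' 20
python3 - <<'E'
from h import *
cv2.imwrite("pics/w16.png",optics.get_image("wrist")[:,:,::-1])
E
```

```text
time_s: 21.82
position: [0.6141, 0.1381, 0.3362]
tool_rot: [[-0.0, 0.976, 0.217], [-0.0, 0.217, -0.976], [-1.0, -0.0, 0.0]]
ft_force: [0.6, 0.2, -0.7]
grip_width: 0.0852
```

View pics/w16.png

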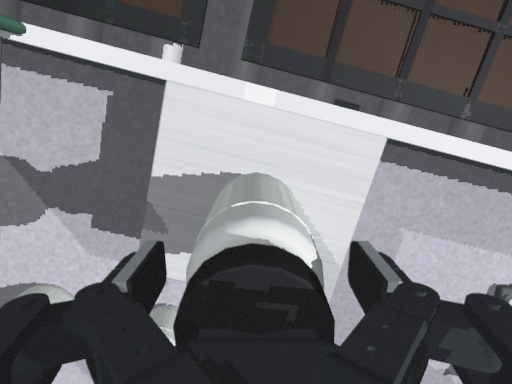

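The jar stands free between the open pads. Rise straight up, then move back to check with the top and scene cameras.

```bash
python3 -m inch '[[-1,[-0.2,0,0],0],[-1,[-0.5,0,0],0],[-1,[-0.9,0,0],0],[-1,[-0.9,0,0],0],[-1,[-0.9,0,0],0],[-1,[-0.9,0,0],0],[-1,[-0.5,-0.3,0],0],[-1,[0,-0.9,0],0]]'
python3 -m inch '[[-1,[0,-0.9,0],0],[-1,[0,-0.9,0],0],[-1,[0,-0.9,0],0],[-1,[0,-0.9,0],0],[-1,[0,-0.9,0],0],[-1,[0,-0.5,0],0],[-1,[0,0,0],0],[-1,[0,0,0],0]]'
python3 - <<'E'
from h import *
for n in("scene","top"): cv2.imwrite(f"pics/{n}17.png",optics.get_image(n)[:,:,::-1])
E
```

```text
time_s: 22.53
position: [0.5798, 0.1303, 0.4835]
tool_rot: [[0.007, 0.976, 0.217], [0.0, 0.217, -0.976], [-1.0, 0.007, 0.001]]
ft_force: [0.5, 0.4, 1.0]
grip_width: 0.0854
time_s: 23.2
position: [0.4322, 0.0978, 0.4812]
tool_rot: [[0.002, 0.976, 0.217], [-0.0, 0.217, -0.976], [-1.0, 0.002, 0.0]]
ft_force: [0.0, -0.7, 0.6]
grip_width: 0.0855
```

View pics/scene17.png

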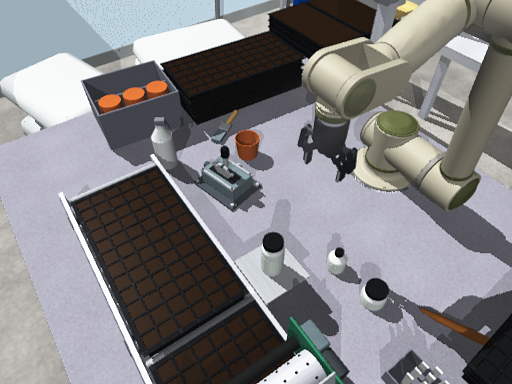

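View pics/top17.png

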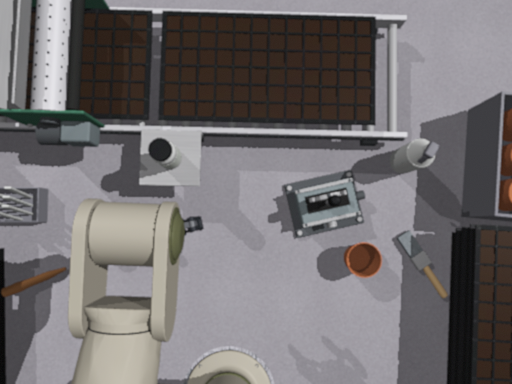

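The jar stands on the shelf (cap at about (160,150) in the top picture), the lever is upright, and the bystanders are unmoved. Now some numeric checks.

Run:
```python
from h import *
crop("pics/top17.png",130,120,80,75,5,"pics/a.png");crop("pics/top17.png",290,170,75,75,5,"pics/b.png")
crop("pics/scene17.png",235,225,80,75,5,"pics/c.png");crop("pics/scene17.png",195,140,75,75,5,"pics/d.png")
I=[cv2.resize(cv2.imread(f"pics/{k}.png"),(375,290) if 0 else None,fx=.78,fy=.78) for k in "abcd"]
I=[cv2.copyMakeBorder(i,0,300-i.shape[0],0,320-i.shape[1],0) for i in I]
cv2.imwrite("pics/chk.png",np.vstack([np.hstack(I[:2]),np.hstack(I[2:])]))
print("cap",atz("top",160,150,.225).round(4))
```

```text
cap [0.6088 0.1355 0.225 ]
```

View pics/chk.png

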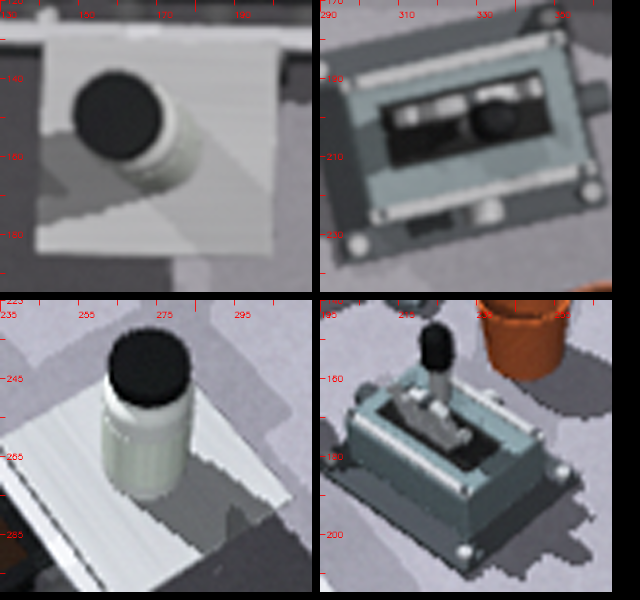

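Run:
```python
from h import *
a=np.radians(12.6);ey=np.array([-np.sin(a),np.cos(a),0])
for c in([.5031,-.2603,.045],[.501,-.259,.045]):
 for r in(.110,.117):
  for th in(0,2):
   t=np.radians(th);X=lambda q:np.array(c)+q*(np.sin(t)*ey+np.cos(t)*np.array([0,0,1]))
   print(c[:2],r,th,"top",proj("scene",X(r+.022)).round(1),"under",proj("scene",X(r-.018)).round(1),"topcam",proj("top",X(r)).round(1))
k,r=tri(ray("top",334.3,199.3),ray("scene",225,152));print(k,r)
```

```text
[0.5031, -0.2603] 0.11 0 top [222.7 146.4] under [223.5 155.7] topcam [334.5 199.3]
[0.5031, -0.2603] 0.11 2 top [223.7 147. ] under [224.2 156.2] topcam [332.9 199.6]
[0.5031, -0.2603] 0.117 0 top [222.5 144.7] under [223.4 154.1] topcam [335.  199.1]
[0.5031, -0.2603] 0.117 2 top [223.6 145.4] under [224.1 154.6] topcam [333.3 199.5]
[0.501, -0.259] 0.11 0 top [223.5 146.3] under [224.3 155.6] topcam [333.9 200.2]
[0.501, -0.259] 0.11 2 top [224.5 147. ] under [225.  156.1] topcam [332.3 200.5]
[0.501, -0.259] 0.117 0 top [223.3 144.6] under [224.1 154. ] topcam [334.5 200. ]
[0.501, -0.259] 0.117 2 top [224.4 145.4] under [224.9 154.6] topcam [332.8 200.4]
[ 0.50081362 -0.25829768  0.1538972 ] [np.float64(0.0028847109026385043), np.float64(0.0028847109026384856)]
```

The knob's middle triangulates at 109 mm from the pivot (110 seated, 117 on the rim), so the key is down. The jar is about 5 mm from the shelf's centre. Handing in.

Run:
```python
from rig import env
import numpy as np
s=env.observe();print(s["time_s"],np.round(s["qvel"],2),np.round(s["ft_force"],1));print(env.close_job())
```

```text
23.3 [ 0.07  0.7  -0.1  -0.06 -0.1  -0.03] [-0.8  0.3 -0.9]
the job is handed in; nothing more can be done
None
```

I stopped the belt and set the tall seed jar on the refill shelf, then handed the job in at 23.3 s. No verdict was reported.

**Lever:** I lifted the knob out of its run notch, swung it to about 14° on the plain rim and let go. I then pushed it slowly with one pad until the key dropped into OFF. It stopped hard at about 11 N. Afterwards the knob's middle triangulated about 109 mm from the pivot, against 110 mm seated and 117 mm on the rim, though the two camera rays missed each other by about 6 mm. The knob was almost on the station's centre plane.

**Jar:** I gripped it at about 82 mm height and eased it down until it touched the shelf. At release it was near (0.614, 0.138), and the final top picture puts the cap about 5–6 mm from the shelf's centre. It looks upright, but I did not measure its tilt.

**Rest of the bench:** By eye, the squat jar, bottle, pot and sprayer look unmoved in the last pictures. The top view of the squat jar and bottle was blocked by the arm, so those two were checked in the scene picture only. At hand-in the gripper was open and clear, with forces near zero.

**Disagreements:** The top and wrist cameras differed by about 4–5 mm on the drive and jar positions. The scene camera was off by up to 9 mm on the jar and shelf. I relied on the wrist views.

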